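Steady a rocking magnetic stirrer with a wedge

TASK

The magnetic stirrer on the lab bench rocks because the foot under its corner beside the two knobs is too short: press that corner down with a fingertip to feel it rock, and let it come back. Then push the wooden wedge along the bench, thin end first, under that foot until it is snug and the stirrer stands level, press firmly on the corner once more to prove that it no longer gives, and take the hand away. Only press and push: grip and lift nothing, leave the stirrer where it stands with its beaker on it, and do not disturb the other things.

Things in the scene. Friction and masses are not known exactly. Their poses are not given: they have to be found in the camera images.
- stirrer: Magnetic stirrer, loose, 1.7 to 2.3 kg: white casing 200 x 200 mm, underside 26 mm and top 71 mm above the bench, round steel plate (132 across, 8 high) mid-top. Origin: on the bench under its centre, z up. -x: front face, two black knobs (14 mm proud) near its +y end. +y: left side, where the wedge goes in. Rubber feet, 22 mm across, at x = +-80, y = +-80 mm; the one at (-80, 80) is short.
- loose_corner (a point): Where to press: casing top, 18 mm in from both edges of the corner over the short foot, at stirrer (-82, 82, 71) mm. Untouched, the stirrer stands level on its three full feet; 2 to 3 N here (up to 6 if the fingertip drags) tips it until the short foot meets the bench: corner 5 to 9 mm down, 0.04 to 0.08 rad, moving out 0.6 mm per mm down; released, it tips back.
- short_foot (a point): Point of the bench straight below the centre of the short foot, at stirrer (-80, 80, 0) mm. That foot, beside the knobs, ends 5 to 9 mm above the bench; how much differs from run to run.
- wedge: Wooden wedge on the bench left of the stirrer, thin end roughly towards the short foot, but up to 0.2 rad askew and a few cm aside. 120 long, 50 wide, 2 mm thick at the thin end, 20 at the back, rising evenly; 70 g, loose. Origin: centre of its underside; x towards the thin end, z up. It slides under 1 N.
- wedge_tip (a point): Middle of the wedge's thin end, on the bench: wedge (60, 0, 0) mm. The wedge fills the gap when this is 20 to 47 mm past the outer edge of the foot; the push needed then rises steeply (stop about 5 N above sliding).
- wedge_back (a point): Middle of the wedge's upright back face, the face to push on, 50 mm wide and 20 mm high: wedge (-60, 0, 10) mm, 10 mm above the bench.
- beaker: Glass beaker, 68 mm across and 85 mm high, standing loose on the middle of the stirrer's plate. Origin: centre of its underside. It stays there.
- jar: Amber capped jar, 44 mm across, 55 mm high, near the wedge on the side away from the robot. Origin: centre of its underside. Leave alone.
- dish: Flat clear dish, 86 mm across, 15 mm high, to the left. Origin: centre of its underside. Leave alone.
- spatula: Spatula, 190 mm long, lying near the robot on the right. Leave alone.
- bottle: Amber bottle, 72 mm across, 160 mm high, to the right. Origin: centre of its underside. Leave alone.
- mortar: White bowl, 90 mm across, 50 mm high, to the left. Origin: centre of its underside. Leave alone.
Things that resemble listed ones, but are neither listed nor needed, are in the scene too. What is shaped like the beaker but red is not meant.

How it is judged:
By the outcome, as a careful person would: the job done as asked, in the order asked, and still so for the second after the job is handed in, with the robot touching nothing.
It also fails if it takes over 72 s, if anything falls off the work surface, if the arm or the gripper's body presses on something with over 40 N, if the wrist force passes 120 N, or if a joint passes its speed limit or range.

ROBOT

A 6-joint arm with a two-finger parallel gripper is mounted at the origin on the work surface. World frame = base frame: x ahead of the robot, y to its left, z up, the work surface at z = 0. Lengths are in m, angles in degrees, forces in N, time in s.
With the tool pointing down it reaches from about 0.4 to 0.825 m from the base axis. Payload 7 kg.
Tool frame: the origin (TCP) lies midway between the tips of the shut fingers; the grasp point (between the pads) lies 19 mm behind it (ctrl.hold_point_z is the distance from the TCP to the grasp point, in m); z points along the fingers, y is the line along which they close (so a half turn about z gives the same grasp; the last joint's range is limited). The gripper opens to 88 mm and grips with 3 to 60 N. Pads are 19 mm wide; open, the fingers measure 130 mm over their backs; the gripper's body (78 mm by 193 mm) begins 47 mm behind the grasp point.
Start: joints at [79.991, 20.546, 0.682, 0, -70.136, -16.507], TCP at [0.301, 0.604, 0.227] pointing down, gripper open.
Joint ranges: [-176.03, 176.03], [-82.01, 121.73], [-58.28, 71.71], [-173.87, 95.51], [-174.79, -0.11], [-173.66, 173.66]. Speed limits (degrees/s): [136.94, 136.94, 172.46, 180, 180, 180].

INTERFACE

Orientations are given as [roll, pitch, yaw] about the fixed x, y, z axes, in that order (R = Rz(yaw) Ry(pitch) Rx(roll)).
In Python, from plant import ctrl gives the robot as it stands.
- The arm moves only by the tool apply_moves, never from a script. Its argument "deltas" is a list of rows, each an object with "fingers": the finger opening in mm, from 0 to 87.6; "delta_pos": the shift along the tool's x, y, z in mm, a list of three; "angular": the turn, a rotation vector about the tool's x, y, z in degrees, a list of three. A call has 1 to 10 rows; each row is the pose to reach, as a shift and turn from the pose commanded when the call began, along the tool's axes at that moment; what a row does not reach only later rows make up. A row lasts 1/10 s, in which the tool goes at most 50 mm and 8.59 degrees, less where a joint would pass 70% of its speed; a pose out of reach is approached as far as the arm can. A call with a gripper value outside its range is refused whole. The fingers move at their own pace and stop on an object; the grip force is fixed at half the most. Time passes only in rows, so rows that repeat a pose let the fingers close. It gives the time, the measured TCP pose, the force, the opening and the grip force at its end, in the units of the state.
- ctrl.get_obs(): the state, without advancing time (a new reading comes with each control period).
- ctrl.snapshot(name): name is "side" or "top" or "wrist"; returns the picture (384x512x3 uint8, red, green, blue); there is no depth.
- ctrl.camera_params(name): a dict with "fx", "fy", "cx", "cy" (pixels), "cam_to_world" (4x4, takes a point from camera to world coordinates); the wrist camera has in their place "mount" (4x4, takes a point from camera to tool coordinates, whose origin is the TCP and whose axes are the flange's). Camera axes: x right, y up, looking along -z (the intrinsics and any distortion apply to the point x, -y, -z); pixel columns grow to the right and rows downward; lengths in m; the calibration is good to about 2 mm. A picture is of the moment at which its call begins: read the wrist's pose just before it. camera_params takes no time and is no camera call.
- ctrl.close_job(): hands the job in; it is judged then, once.
The state is a dict: "clock": time; "joint_pos": joint angles; "qvel": joint speeds; "tau": joint torques, N m; "tool_pos": TCP position; "orientation": TCP orientation; "force": force on the tool from outside, world axes, zero at the start; "moment": the same for the moment, N m; "opening": finger opening in m; "gripper_force": force on a finger pad.
Only numpy, scipy, OpenCV 4.12 (cv2) and the standard library are available. Lean on these libraries where they do the work, as an engineer would, in place of code of your own. Each camera call takes 0.05 s, during which the arm holds its last target. There are 200 camera calls.

## Working session

There is one attempt and no reset: what is moved stays moved. The work goes in short steps, Python scripts to look and compute and a tool call to move; the robot and the scene stay as the last step left them, time stands still between calls to the robot, and variables do not carry over. Pictures are saved under pics/ and viewed, at most 10 in all, crops included, and the job is handed in when it is done.

Besides the shell and the picture viewer there is one more tool, called after "Call:" as a command line: name --argument value ..., lists and objects as JSON in quotes. apply_moves: Moves the arm, as the interface text tells. Its arguments: {"type":"object","properties":{"deltas":{"type":"array"}},"required":["deltas"]}

```bash
mkdir -p pics; ls; python3 - <<'E'
from plant import ctrl
import cv2
for n in ("top","side"):
    im=ctrl.snapshot(n); cv2.imwrite(f"pics/{n}0.png",im[:,:,::-1])
    p=ctrl.camera_params(n); print(n,p["fx"],p["fy"],p["cx"],p["cy"],p["cam_to_world"],[k for k in p])
o=ctrl.get_obs(); print(o)
E
```

```text
pics
top 446.9918508061514 446.9918508061514 257.88877789440755 192.92295725491704 [[-2.78441666e-02  9.87381781e-01 -1.55890733e-01  3.30381351e-01]
 [-9.99571523e-01 -2.60941748e-02  1.32613605e-02  1.26574351e-03]
 [ 9.02618570e-03  1.56193189e-01  9.87685282e-01  1.61996682e+00]
 [ 0.00000000e+00  0.00000000e+00  0.00000000e+00  1.00000000e+00]] ['fx', 'fy', 'cx', 'cy', 'cam_to_world']
side 422.9444562977097 422.9444562977097 250.4653604186613 193.6847488159594 [[ 0.84707343  0.410046   -0.33812555  0.12996146]
 [-0.53147337  0.65549058 -0.53653347 -0.73220151]
 [ 0.00163471  0.63418797  0.77317717  1.13040144]
 [ 0.          0.          0.          1.        ]] ['fx', 'fy', 'cx', 'cy', 'cam_to_world']
{'clock': 0.1, 'joint_pos': array([ 7.99898282e+01,  2.05872882e+01,  6.39269790e-01, -1.65352588e-02,
       -7.01348989e+01, -1.65076125e+01]), 'qvel': array([ 0.00303619, -0.14992418,  0.13001385,  0.13874344, -0.02943865,
       -0.05099006]), 'tau': array([-6.45141772e-04, -5.84163952e+01,  2.93754315e+01,  7.01553002e+00,
        1.02662118e-02, -4.93181142e-05]), 'tool_pos': array([0.30120131, 0.60359506, 0.2257225 ]), 'orientation': array([ 1.79916083e+02, -8.65803628e-03, -2.65234080e+01]), 'force': array([ 0.90935932, -0.03159407,  0.49894333]), 'moment': array([ 0.05944433, -0.02465022, -0.00524347]), 'gripper_force': 0.0, 'opening': 0.0878477400437421}
```

View pics/top0.png

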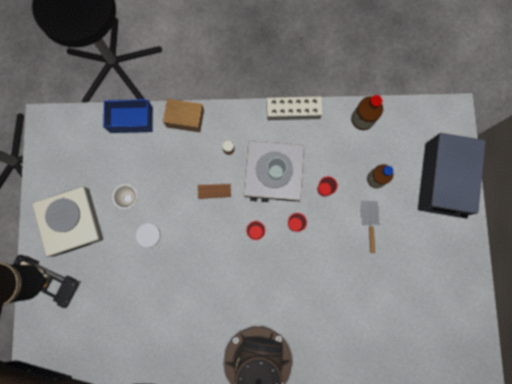

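View pics/side0.png

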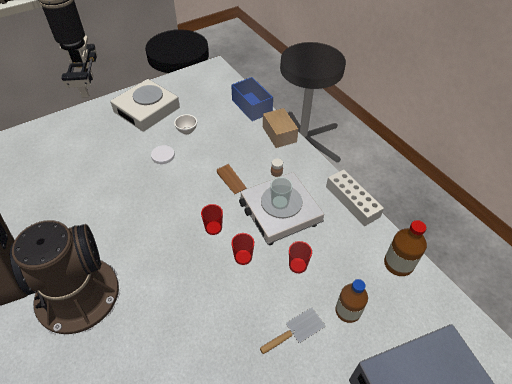

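The top view shows the stirrer at about (274,170) with its knobs at (254–265,199). The wedge is at (214,191), the jar at (228,147), and red beakers are at (256,230) and (297,222). Next I'll measure the wedge by mask and enlarge that region.

```bash
cat > h.py <<'E'
import numpy as np, cv2
from plant import ctrl
from scipy.spatial.transform import Rotation as R
def cam(n):
    p=ctrl.camera_params(n)
    if n=="wrist":
        o=ctrl.get_obs(); T=np.eye(4); T[:3,:3]=R.from_euler("xyz",o["orientation"],degrees=True).as_matrix(); T[:3,3]=o["tool_pos"]
        p["cam_to_world"]=T@p["mount"]
    return p
def ray(p,uv,z):
    T=p["cam_to_world"]; u,v=uv
    d=T[:3,:3]@np.array([(u-p["cx"])/p["fx"],-(v-p["cy"])/p["fy"],-1]); o=T[:3,3]
    return o+d*(z-o[2])/d[2]
def proj(p,X):
    q=np.linalg.inv(p["cam_to_world"])@np.append(X,1); return np.array([p["cx"]+p["fx"]*q[0]/-q[2],p["cy"]-p["fy"]*q[1]/-q[2]])
def brown(im):
    h=cv2.cvtColor(im,cv2.COLOR_RGB2HSV); return cv2.inRange(h,(3,80,40),(22,255,230))
E
python3 - <<'E'
from h import *
im=cv2.imread("pics/top0.png")[:,:,::-1].copy(); p=cam("top")
m=brown(im); m[:, :190]=0; m[:,240:]=0; m[:178]=0; m[210:]=0
c=max(cv2.findContours(m,0,2)[0],key=cv2.contourArea); r=cv2.minAreaRect(c); print(r)
for b in cv2.boxPoints(r): print(b,ray(p,b,0.01))
# white-ish casing
g=cv2.cvtColor(im,cv2.COLOR_RGB2HSV)
for q in [(250,150),(250,190),(298,150),(235,170),(274,210),(310,170)]: print(q,im[q[1],q[0]])
print("mount",p and ctrl.camera_params("wrist"))
cr=im[130:220,180:320,::-1]; cv2.imwrite("pics/crop1.png",cv2.resize(cr,None,fx=5.5,fy=5.5,interpolation=2))
E
```

```text
((213.92160034179688, 190.72683715820312), (12.475343704223633, 32.187767028808594), 88.02507019042969)
[197.62231 185.0475 ] [0.61941507 0.19888575 0.01      ]
[229.79095 183.93825] [0.62044897 0.08142305 0.01      ]
[230.22089 196.40617] [0.57431838 0.08069075 0.01      ]
[198.05225 197.51543] [0.57333732 0.19763858 0.01      ]
(250, 150) [168 165 169]
(250, 190) [172 169 174]
(298, 150) [167 166 171]
(235, 170) [160 162 163]
(274, 210) [168 170 171]
(310, 170) [162 165 166]
mount {'fx': 287.1955213848876, 'fy': 287.1955213848876, 'cx': 254.55128988479422, 'cy': 194.10575050846472, 'mount': array([[-4.50047150e-04,  9.56646213e-01,  2.91252160e-01,
         7.85233078e-02],
       [ 9.99999106e-01,  6.37722910e-05,  1.33574709e-03,
        -1.42458046e-03],
       [ 1.25926358e-03,  2.91252501e-01, -9.56645386e-01,
        -1.58793126e-01],
       [ 0.00000000e+00,  0.00000000e+00,  0.00000000e+00,
         1.00000000e+00]])}
```

View pics/crop1.png

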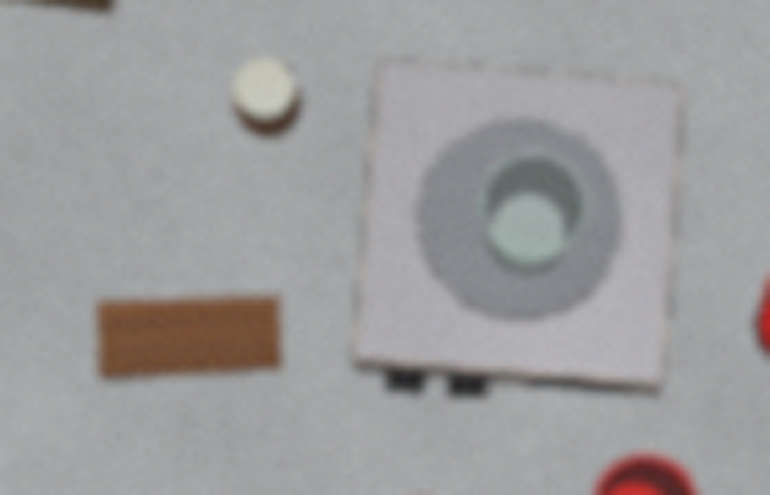

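The crop shows the casing top's corners at about (378,62), (683,86), (660,382) and (355,360). The plate centre is near (519,220) and the wedge spans (98,300)–(281,372).

```bash
python3 - <<'E'
from h import *
p=cam("top"); s=lambda a:(np.array(a)+.5)/5.5-.5+np.array([180,130])
C=[ray(p,s(a),.071) for a in [(378,62),(683,86),(660,382),(355,360)]]
for c in C: print(c)
print([np.linalg.norm(C[i]-C[i-1]) for i in range(4)], np.mean(C,0), "plate",ray(p,s((519,220)),.079))
for k in [0,1]:
    d=C[0]-C[3] if k==0 else C[1]-C[2]; print(np.degrees(np.arctan2(d[1],d[0])))
for a,b in [(0,1),(3,2)]:
    d=C[a]-C[b]; print(np.degrees(np.arctan2(d[1],d[0]))-90)
print("jar",ray(p,s((264,88)),.055))
E
```

```text
[0.76404539 0.00941482 0.071     ]
[ 0.74295778 -0.1881888   0.071     ]
[ 0.54929029 -0.16500292  0.071     ]
[0.5686064 0.028864  0.071    ]
[np.float64(0.1964043499930958), np.float64(0.1987256326285261), np.float64(0.19505045494054543), np.float64(0.19482683518058394)] [ 0.65622497 -0.07872822  0.071     ] plate [ 0.65523638 -0.07828413  0.079     ]
-5.683097438508463
-6.82695777229648
-6.09136477957901
-5.689939398582467
jar [0.75285394 0.08457137 0.055     ]
```

The stirrer's centre is at about (0.656, −0.079) with a yaw of −6.1°, and its side and height readings match the given sizes. That puts the short foot at (0.585, 0.010). The wedge's tip is at (0.597, 0.081), heading −89.5°. I'll shut the fingers and move to a close wrist view.

Call:
apply_moves --deltas '[{"fingers": 0, "delta_pos": [430, 416, 5], "angular": [0, 0, 69.5]}, {"fingers": 0, "delta_pos": [430, 416, 5], "angular": [0, 0, 69.5]}, {"fingers": 0, "delta_pos": [430, 416, 5], "angular": [0, 0, 69.5]}, {"fingers": 0, "delta_pos": [430, 416, 5], "angular": [0, 0, 69.5]}, {"fingers": 0, "delta_pos": [430, 416, 5], "angular": [0, 0, 69.5]}, {"fingers": 0, "delta_pos": [430, 416, 5], "angular": [0, 0, 69.5]}, {"fingers": 0, "delta_pos": [430, 416, 5], "angular": [0, 0, 69.5]}, {"fingers": 0, "delta_pos": [430, 416, 5], "angular": [0, 0, 69.5]}, {"fingers": 0, "delta_pos": [430, 416, 5], "angular": [0, 0, 69.5]}, {"fingers": 0, "delta_pos": [430, 416, 5], "angular": [0, 0, 69.5]}]'

```text
clock: 1.1
tool_pos: [0.4677, 0.1305, 0.2224]
orientation: [-180.0, 0.0, -96.0]
force: [1.4, 0.7, 0.5]
opening: 0.0132
gripper_force: 0.0
```

```bash
cat >> h.py <<'E'
def plan(x,y,z,yaw):
    o=ctrl.get_obs(); r=R.from_euler("xyz",o["orientation"],degrees=True)
    d=r.inv().apply(np.array([x,y,z])-o["tool_pos"])*1e3
    w=np.degrees((r.inv()*R.from_euler("xyz",[180,0,yaw],degrees=True)).as_rotvec())
    return d.round(1),w.round(2)
def st():
    o=ctrl.get_obs(); print(round(o["clock"],2),o["tool_pos"].round(4),o["orientation"].round(2),o["force"].round(2),o["joint_pos"].round(1))
E
python3 -c "
from h import *
st();print(plan(.5,.04,.22,-96))"
```

```text
1.1 [0.4677 0.1305 0.2224] [-1.7999e+02  2.0000e-02 -9.6030e+01] [1.36 0.71 0.51] [ 38.8   2.6 -22.8  -0.  -64.5 -44.9]
(array([ 86.6, -41.6,   2.4]), array([-0.01,  0.02, -0.03]))
```

Call:
apply_moves --deltas '[{"fingers": 0, "delta_pos": [43, -20, 0], "angular": [0, 0, 0]}, {"fingers": 0, "delta_pos": [87, -41, 0], "angular": [0, 0, 0]}, {"fingers": 0, "delta_pos": [87, -41, 0], "angular": [0, 0, 0]}, {"fingers": 0, "delta_pos": [87, -41, 0], "angular": [0, 0, 0]}, {"fingers": 0, "delta_pos": [87, -41, 0], "angular": [0, 0, 0]}]'

```text
clock: 1.6
tool_pos: [0.4991, 0.042, 0.2222]
orientation: [180.0, -0.0, -96.0]
force: [-0.7, 0.5, 0.3]
opening: 0.0005
gripper_force: 0.0
```

```bash
python3 -c "
from h import *
st(); p=cam('wrist'); im=ctrl.snapshot('wrist'); np.savez('w1.npz',T=p['cam_to_world']); cv2.imwrite('pics/w1raw.png',im[:,:,::-1])
cv2.imwrite('pics/w1.png',cv2.resize(im[:,:,::-1],None,fx=1.5,fy=1.5,interpolation=2))"
```

```text
1.6 [0.4991 0.042  0.2222] [179.98  -0.   -96.02] [-0.7   0.5   0.27] [ 27.3   4.2 -21.2  -0.  -64.7 -33.3]
```

View pics/w1.png

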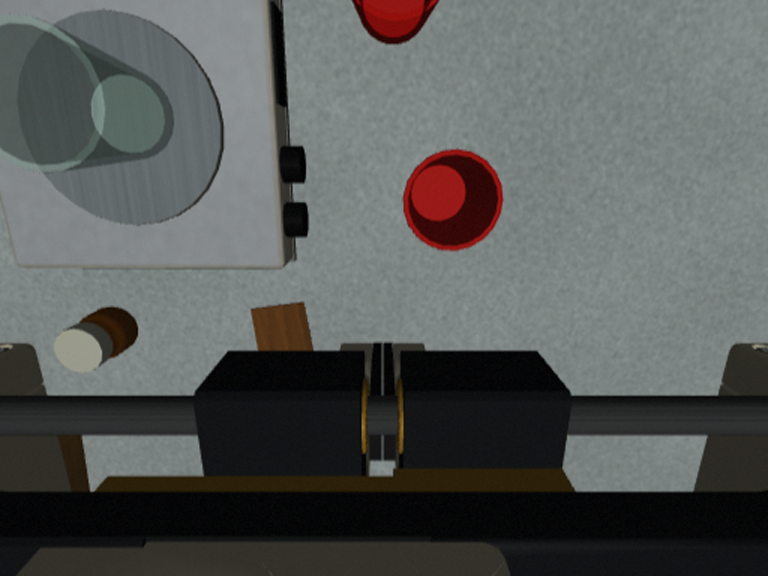

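The wrist view shows the casing's loose corner at (283,266) with its left side running to (18,266). The wedge's thin end is at (250,309)–(304,302), and the knobs are at (293,163) and (296,219).

```bash
python3 -c "
from h import *
p=cam('wrist'); p['cam_to_world']=np.load('w1.npz')['T']
s=lambda a:(np.array(a)+.5)/1.5-.5
a=ray(p,s((284,266)),.071); b=ray(p,s((18,265)),.071); d=b-a
print('corner',a,'other',b,np.linalg.norm(d),np.degrees(np.arctan2(d[1],d[0])))
e=ray(p,s((272,40)),.071); d=a-e; print('front yaw',np.degrees(np.arctan2(d[1],d[0]))-90)
w=[ray(p,s(q),.002) for q in [(250,309),(304,302)]]; print('tip',w,np.linalg.norm(w[0]-w[1]),np.mean(w,0)); d=w[0]-w[1]; print(np.degrees(np.arctan2(d[1],d[0])))
d=ray(p,s((258,351)),.0065)-w[0]; 
print('edge',np.degrees(np.arctan2(d[1],d[0]))); d=ray(p,s((313,351)),.0065)-w[1];print(np.degrees(np.arctan2(d[1],d[0])))
yaw=-6.1;c=a+R.from_euler('z',yaw,degrees=True).apply([.018,-.018,0]); f=a+R.from_euler('z',yaw,degrees=True).apply([.020,-.020,0]); print('press',c,'foot',f)
print(plan(c[0],c[1],.105,-51), plan(c[0],c[1],.105,-96))
"
```

```text
corner [0.5711182  0.03199273 0.071     ] other [0.76613607 0.01053963 0.071     ] 0.19619430597859894 -6.277629508607836
front yaw -6.887794364896223
tip [array([0.62737334, 0.08414329, 0.002     ]), array([0.57630148, 0.08266196, 0.002     ])] 0.05109333207652342 [0.60183741 0.08340263 0.002     ]
1.661378747711237
edge 91.35215368497134
92.11031880749417
press [0.58710353 0.0121819  0.071     ] foot [0.58887967 0.00998069 0.071     ]
(array([ 21. , -90.7, 117.3]), array([ 1.000e-02,  1.000e-02, -4.496e+01])) (array([ 21. , -90.7, 117.3]), array([0.01, 0.01, 0.04]))
```

Call:
apply_moves --deltas '[{"fingers": 0, "delta_pos": [10, -43, 10], "angular": [0, 0, -8]}, {"fingers": 0, "delta_pos": [19, -86, 40], "angular": [0, 0, -16]}, {"fingers": 0, "delta_pos": [19, -86, 80], "angular": [0, 0, -24]}, {"fingers": 0, "delta_pos": [19, -86, 100], "angular": [0, 0, -32]}, {"fingers": 0, "delta_pos": [19, -86, 117], "angular": [0, 0, -40]}, {"fingers": 0, "delta_pos": [19, -86, 117], "angular": [0, 0, -45]}, {"fingers": 0, "delta_pos": [19, -86, 117], "angular": [0, 0, -45]}, {"fingers": 0, "delta_pos": [19, -86, 117], "angular": [0, 0, -45]}]'

```text
clock: 2.45
tool_pos: [0.5831, 0.015, 0.1057]
orientation: [-180.0, -0.0, -51.1]
force: [-0.4, -0.7, -0.0]
opening: 0.0003
gripper_force: 0.0
```

```bash
python3 -c "
from h import *
st(); print(plan(.583,.014,.075,-51.2)); im=ctrl.snapshot('side'); c=im[150:270,190:340,::-1]; cv2.imwrite('pics/s1.png',cv2.resize(c,None,fx=5,fy=5,interpolation=2))"
```

```text
2.45 [0.5831 0.015  0.1057] [-1.7997e+02 -2.0000e-02 -5.1060e+01] [-0.42 -0.67 -0.01] [ 20.7  18.1 -20.2   0.  -51.7  18.3]
(array([ 0.7,  0.8, 30.7]), array([-0.03, -0.02,  0.14]))
```

View pics/s1.png

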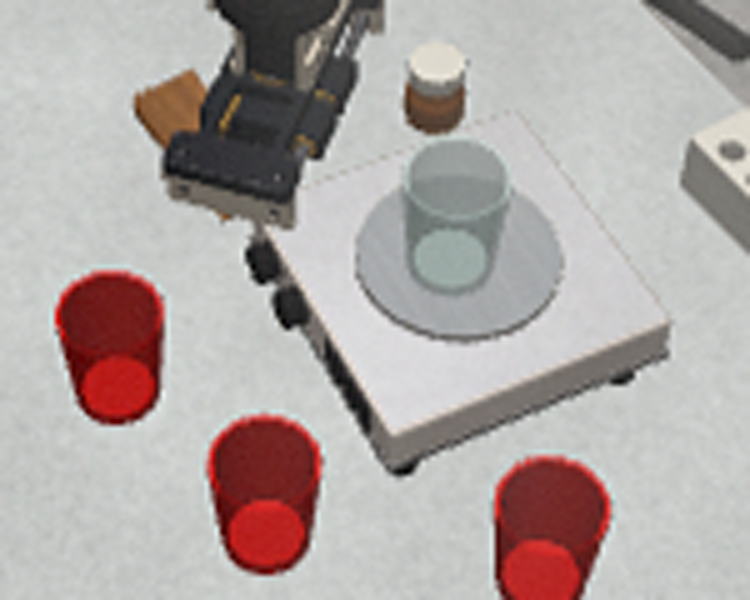

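The side view shows the shut fingers right above the loose corner, at about (265,230), clear of the beaker. I'll go down to near contact.

Call:
apply_moves --deltas '[{"fingers": 0, "delta_pos": [0, 0, 15], "angular": [0, 0, 0]}, {"fingers": 0, "delta_pos": [0, 0, 28], "angular": [0, 0, 0]}, {"fingers": 0, "delta_pos": [0, 0, 31], "angular": [0, 0, 0]}, {"fingers": 0, "delta_pos": [0, 0, 32], "angular": [0, 0, 0]}, {"fingers": 0, "delta_pos": [0, 0, 32], "angular": [0, 0, 0]}, {"fingers": 0, "delta_pos": [0, 0, 32], "angular": [0, 0, 0]}]'

```text
clock: 3.1
tool_pos: [0.5833, 0.0138, 0.0739]
orientation: [-180.0, -0.0, -51.0]
force: [0.0, -0.0, -0.7]
opening: 0.0007
gripper_force: 0.0
```

Call:
apply_moves --deltas '[{"fingers": 0, "delta_pos": [0, 0, 1], "angular": [0, 0, 0]}, {"fingers": 0, "delta_pos": [0, 0, 2], "angular": [0, 0, 0]}, {"fingers": 0, "delta_pos": [-0.6, 0, 3], "angular": [0, 0, 0]}, {"fingers": 0, "delta_pos": [-1.2, 0, 4], "angular": [0, 0, 0]}, {"fingers": 0, "delta_pos": [-1.2, 0, 4], "angular": [0, 0, 0]}]'

```text
clock: 3.6
tool_pos: [0.5823, 0.0148, 0.0695]
orientation: [-180.0, -0.0, -51.0]
force: [0.1, -0.1, 1.5]
opening: -0.0001
gripper_force: 1.0
```

Contact, about 1.5–2 N. I'll continue down until the foot meets the bench.

Call:
apply_moves --deltas '[{"fingers": 0, "delta_pos": [-0.6, 0, 1], "angular": [0, 0, 0]}, {"fingers": 0, "delta_pos": [-1.2, 0, 2], "angular": [0, 0, 0]}, {"fingers": 0, "delta_pos": [-1.8, 0, 3], "angular": [0, 0, 0]}, {"fingers": 0, "delta_pos": [-1.8, 0, 3], "angular": [0, 0, 0]}]'

```text
clock: 4.0
tool_pos: [0.581, 0.0163, 0.0663]
orientation: [-180.0, 0.0, -51.0]
force: [0.3, 0.8, 1.7]
opening: 0.0003
gripper_force: 1.3
```

Call:
apply_moves --deltas '[{"fingers": 0, "delta_pos": [-0.6, 0, 1], "angular": [0, 0, 0]}, {"fingers": 0, "delta_pos": [-1.2, 0, 2], "angular": [0, 0, 0]}, {"fingers": 0, "delta_pos": [-1.2, 0, 2], "angular": [0, 0, 0]}]'

```text
clock: 4.3
tool_pos: [0.5802, 0.0172, 0.0643]
orientation: [-180.0, 0.0, -51.0]
force: [-1.2, 0.8, 1.8]
opening: 0.0003
gripper_force: 1.4
```

Call:
apply_moves --deltas '[{"fingers": 0, "delta_pos": [-0.6, 0, 1], "angular": [0, 0, 0]}, {"fingers": 0, "delta_pos": [-0.6, 0, 1], "angular": [0, 0, 0]}, {"fingers": 0, "delta_pos": [-0.6, 0, 1], "angular": [0, 0, 0]}]'

```text
clock: 4.6
tool_pos: [0.5801, 0.0174, 0.0638]
orientation: [-180.0, -0.0, -51.0]
force: [-0.5, 0.3, 5.3]
opening: 0.0003
gripper_force: 2.8
```

The force has risen to 5.3 N, so the foot met the bench after about 7 mm of travel. I'll release along the same arc and lift away.

Call:
apply_moves --deltas '[{"fingers": 0, "delta_pos": [0.6, 0, -1], "angular": [0, 0, 0]}, {"fingers": 0, "delta_pos": [1.2, 0, -2], "angular": [0, 0, 0]}, {"fingers": 0, "delta_pos": [1.8, 0, -3], "angular": [0, 0, 0]}, {"fingers": 0, "delta_pos": [2.4, 0, -4], "angular": [0, 0, 0]}, {"fingers": 0, "delta_pos": [3.0, 0, -5], "angular": [0, 0, 0]}, {"fingers": 0, "delta_pos": [3.6, 0, -6], "angular": [0, 0, 0]}, {"fingers": 0, "delta_pos": [4.2, 0, -7], "angular": [0, 0, 0]}, {"fingers": 0, "delta_pos": [4.8, 0, -8], "angular": [0, 0, 0]}, {"fingers": 0, "delta_pos": [4.8, 0, -11], "angular": [0, 0, 0]}, {"fingers": 0, "delta_pos": [4.8, 0, -40], "angular": [0, 0, 0]}]'

```text
clock: 5.6
tool_pos: [0.5799, 0.0128, 0.1002]
orientation: [179.6, 0.2, -51.1]
force: [0.0, 1.4, -1.4]
opening: 0.0004
gripper_force: 0.0
```

```bash
python3 -c "
from h import *
st(); print(plan(.594,.225,.11,-96)); im=ctrl.snapshot('top'); p=cam('top'); cv2.imwrite('pics/top1.png',im[:,:,::-1])
m=brown(im); m[:, :190]=0; m[:,240:]=0; m[:178]=0; m[210:]=0
c=max(cv2.findContours(m,0,2)[0],key=cv2.contourArea); r=cv2.minAreaRect(c); print(r)"
```

```text
5.6 [0.5799 0.0128 0.1002] [179.59   0.19 -51.08] [ 0.05  1.43 -1.35] [ 20.5  18.4 -20.5  -0.1 -51.5  18.4]
(array([-156.2, -144.2,  -10.3]), array([4.700e-01, 2.000e-02, 4.492e+01]))
((225.0, 194.0), (4.0, 10.0), 90.0)
```

Call:
apply_moves --deltas '[{"fingers": 0, "delta_pos": [-30, -32, -10], "angular": [0, 0, 8]}, {"fingers": 0, "delta_pos": [-62, -66, -10], "angular": [0, 0, 16]}, {"fingers": 0, "delta_pos": [-93, -100, -10], "angular": [0, 0, 24]}, {"fingers": 0, "delta_pos": [-125, -134, -10], "angular": [0, 0, 32]}, {"fingers": 0, "delta_pos": [-153, -163, -10], "angular": [0, 0, 40]}, {"fingers": 0, "delta_pos": [-153, -163, -10], "angular": [0, 0, 45.2]}, {"fingers": 0, "delta_pos": [-153, -163, -10], "angular": [0, 0, 45.2]}, {"fingers": 0, "delta_pos": [-153, -163, -10], "angular": [0, 0, 45.2]}]'

```text
clock: 6.45
tool_pos: [0.6129, 0.2346, 0.113]
orientation: [180.0, -0.0, -96.1]
force: [-0.4, 0.3, 0.2]
opening: 0.0007
gripper_force: 0.0
```

```bash
python3 -c "
from h import *
st(); print(plan(.612,.235,.008,-96.3)); p=cam('wrist'); im=ctrl.snapshot('wrist'); np.savez('w2.npz',T=p['cam_to_world']); cv2.imwrite('pics/w2.png',im[:,:,::-1])"
```

```text
6.45 [0.6129 0.2346 0.113 ] [ 1.7995e+02 -4.0000e-02 -9.6070e+01] [-0.38  0.3   0.17] [ 37.9  23.8 -10.   -0.  -56.2 -44. ]
(array([ -0.4,   0.9, 105. ]), array([ 0.05, -0.04,  0.23]))
```

View pics/w2.png

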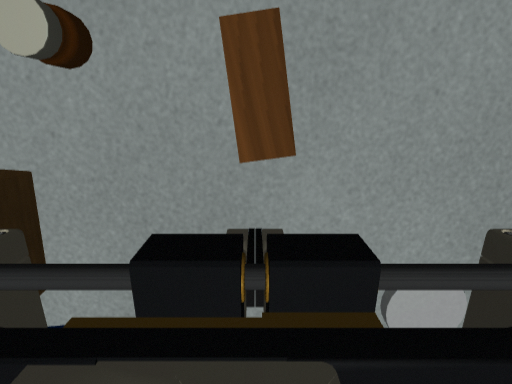

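The whole wedge is visible, with its thin end at (220,16)–(279,9) and its back top edge at (241,163)–(295,155). The fingers are behind it.

```bash
python3 -c "
from h import *
p=cam('wrist'); p['cam_to_world']=np.load('w2.npz')['T']
a,b=[ray(p,q,.002) for q in [(220,16),(279,9)]]; c,d=[ray(p,q,.02) for q in [(241,163),(295,155)]]
t=(a+b)/2;k=(c+d)/2;v=(t-k)[:2]
print(t,k,np.linalg.norm(a-b),np.linalg.norm(c-d),np.linalg.norm(v),np.degrees(np.arctan2(v[1],v[0])))"
```

```text
[0.60121053 0.08357708 0.002     ] [0.59787274 0.20306876 0.02      ] 0.04888749679043657 0.04816391635129448 0.11953828555119365 -88.39995706210307
```

Call:
apply_moves --deltas '[{"fingers": 0, "delta_pos": [0, 0, 45], "angular": [0, 0, 0.2]}, {"fingers": 0, "delta_pos": [0, 0, 80], "angular": [0, 0, 0.2]}, {"fingers": 0, "delta_pos": [0, 1, 98], "angular": [0, 0, 0.2]}, {"fingers": 0, "delta_pos": [0, 1, 104], "angular": [0, 0, 0.2]}, {"fingers": 0, "delta_pos": [0, 1, 105], "angular": [0, 0, 0.2]}, {"fingers": 0, "delta_pos": [5, 1, 105], "angular": [0, 0, 0.2]}, {"fingers": 0, "delta_pos": [10, 1, 105], "angular": [0, 0, 0.2]}, {"fingers": 0, "delta_pos": [15, 1, 105], "angular": [0, 0, 0.2]}, {"fingers": 0, "delta_pos": [18, 1, 105], "angular": [0, 0, 0.2]}, {"fingers": 0, "delta_pos": [18, 1, 105], "angular": [0, 0, 0.2]}]'

```text
clock: 7.5
tool_pos: [0.6105, 0.2169, 0.0089]
orientation: [-180.0, 0.0, -96.4]
force: [-0.2, -0.1, -0.1]
opening: -0.0001
gripper_force: 0.0
```

Call:
apply_moves --deltas '[{"fingers": 0, "delta_pos": [3, 0, 0], "angular": [0, 0, 0]}, {"fingers": 0, "delta_pos": [6, 0, 0], "angular": [0, 0, 0]}, {"fingers": 0, "delta_pos": [9, 0, 0], "angular": [0, 0, 0]}, {"fingers": 0, "delta_pos": [12, 0, 0], "angular": [0, 0, 0]}, {"fingers": 0, "delta_pos": [15, 0, 0], "angular": [0, 0, 0]}, {"fingers": 0, "delta_pos": [18, 0, 0], "angular": [0, 0, 0]}, {"fingers": 0, "delta_pos": [21, 0, 0], "angular": [0, 0, 0]}, {"fingers": 0, "delta_pos": [24, 0, 0], "angular": [0, 0, 0]}, {"fingers": 0, "delta_pos": [27, 0, 0], "angular": [0, 0, 0]}, {"fingers": 0, "delta_pos": [27, 0, 0], "angular": [0, 0, 0]}]'

```text
clock: 8.5
tool_pos: [0.6072, 0.1901, 0.0083]
orientation: [180.0, -0.0, -96.4]
force: [0.1, 0.0, -0.1]
opening: 0.0006
gripper_force: 0.0
```

```bash
python3 -c "
from h import *
st(); p=cam('wrist'); im=ctrl.snapshot('wrist'); np.savez('w3.npz',T=p['cam_to_world']); cv2.imwrite('pics/w3.png',im[:,:,::-1])"
```

```text
8.5 [0.6072 0.1901 0.0083] [ 1.7998e+02 -1.0000e-02 -9.6440e+01] [ 0.05  0.05 -0.08] [ 34.9  28.9 -18.1  -0.  -43.  -41.4]
```

View pics/w3.png

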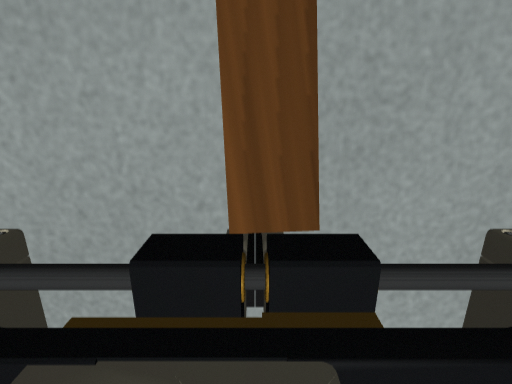

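The wedge's back edge is at (229,233)–(319,231), about 10 mm to the right of the finger centre (towards −x), and it's nearly squared up. I'll compute its offset from the foot line.

```bash
python3 -c "
from h import *
p=cam('wrist'); p['cam_to_world']=np.load('w3.npz')['T']
c,d=[ray(p,q,.02) for q in [(229,233),(319,231)]]
k=(c+d)/2; print(c,d,k,np.linalg.norm(c-d),np.degrees(np.arctan2(*(c-d)[1::-1])))
for z in (.008,.010,.012):
  a,b=[ray(p,q,z) for q in [(217.5,0),(317,0)]]; m=(a+b)/2; v=(m-k)[:2]; s=np.linalg.norm(v); print(z,.02-.15*s,np.linalg.norm(a-b),np.degrees(np.arctan2(v[1],v[0])),m)
"
```

```text
[0.62056893 0.17880281 0.02      ] [0.57055102 0.1832661  0.02      ] [0.59555998 0.18103445 0.02      ] 0.050216659605831875 -5.099215002141861
0.008 0.0025978582864602806 0.04779357289986868 -94.13470321191778 [0.58719516 0.06532212 0.008     ]
0.01 0.0026896124899764805 0.047192885347728426 -94.08340671805398 [0.58734232 0.06592482 0.01      ]
0.012 0.002781352670500014 0.046592197795588285 -94.03156357142937 [0.58748948 0.06652752 0.012     ]
```

Call:
apply_moves --deltas '[{"fingers": 0, "delta_pos": [-4, 0, 0], "angular": [0, 0, 0]}, {"fingers": 0, "delta_pos": [-4, 7, 0], "angular": [0, 0, 0]}, {"fingers": 0, "delta_pos": [-2, 7, 0], "angular": [0, 0, 0]}, {"fingers": 0, "delta_pos": [1, 7, 0], "angular": [0, 0, 0]}, {"fingers": 0, "delta_pos": [5, 7, 0], "angular": [0, 0, 0]}, {"fingers": 0, "delta_pos": [9, 7, 0], "angular": [0, 0, 0]}, {"fingers": 0, "delta_pos": [13, 7, 0], "angular": [0, 0, 0]}, {"fingers": 0, "delta_pos": [17, 7, 0], "angular": [0, 0, 0]}, {"fingers": 0, "delta_pos": [21, 7, 0], "angular": [0, 0, 0]}, {"fingers": 0, "delta_pos": [25, 7, 0], "angular": [0, 0, 0]}]'

```text
clock: 9.55
tool_pos: [0.5977, 0.1661, 0.0084]
orientation: [-180.0, 0.0, -96.4]
force: [-0.2, 0.7, 0.8]
opening: 0.0004
gripper_force: 0.2
```

Call:
apply_moves --deltas '[{"fingers": 0, "delta_pos": [3, 0, 0], "angular": [0, 0, 0]}, {"fingers": 0, "delta_pos": [6, 0, 0], "angular": [0, 0, 0]}, {"fingers": 0, "delta_pos": [9, 0, 0], "angular": [0, 0, 0]}, {"fingers": 0, "delta_pos": [12, 0, 0], "angular": [0, 0, 0]}, {"fingers": 0, "delta_pos": [15, 0, 0], "angular": [0, 0, 0]}, {"fingers": 0, "delta_pos": [17, 0, 0], "angular": [0, 0, 0]}, {"fingers": 0, "delta_pos": [19, 0, 0], "angular": [0, 0, 0]}, {"fingers": 0, "delta_pos": [21, 0, 0], "angular": [0, 0, 0]}]'

```text
clock: 10.35
tool_pos: [0.5953, 0.1456, 0.0084]
orientation: [-180.0, 0.0, -96.4]
force: [-0.3, 1.4, 1.1]
opening: 0.0003
gripper_force: 0.3
```

```bash
python3 -c "
from h import *
st(); im=ctrl.snapshot('wrist'); p=ctrl.camera_params('wrist'); p=cam('wrist'); np.savez('w4.npz',T=p['cam_to_world']); cv2.imwrite('pics/w4.png',im[:,:,::-1])"
```

```text
10.35 [0.5953 0.1456 0.0084] [-180.      0.    -96.41] [-0.3   1.36  1.13] [ 32.   27.2 -21.3   0.  -41.5 -38.4]
```

View pics/w4.png

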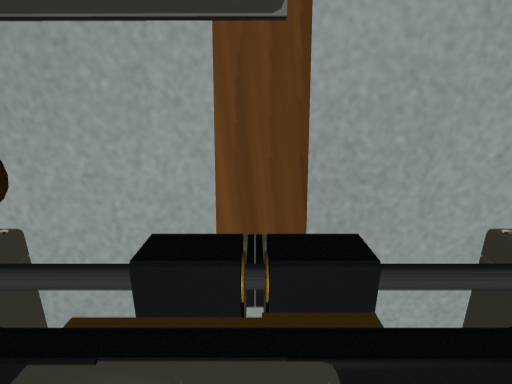

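```bash
python3 -c "
from h import *
p=cam('wrist'); p['cam_to_world']=np.load('w4.npz')['T']
for z in (.026,.071): print('corner',z,ray(p,(287,18),z))
k=(ray(p,(216.5,234),.02)+ray(p,(306.5,234),.02))/2; print('back',k)
a,b=ray(p,(213,50),.007),ray(p,(310,50),.007); m=(a+b)/2; v=m-k; print(np.linalg.norm(a-b),m,.02-.15*np.linalg.norm(v[:2]),np.degrees(np.arctan2(v[1],v[0])))
v[2]=0;v/=np.linalg.norm(v); f=np.array([.587,.010,0])-k; print('foot along',f@v,'lateral to left(+x)',f[0]*-v[1]+f[1]*v[0])
"
```

```text
corner 0.026 [0.5687246  0.03359492 0.026     ]
corner 0.071 [0.57451624 0.04470206 0.071     ]
back [0.59060026 0.13665573 0.02      ]
0.04904935871521532 [0.58022546 0.0416726  0.007     ] 0.005667790243740135 -96.23358343533431
foot along 0.12629780336393773 lateral to left(+x) 0.010173562113854815
```

The wedge heading is good, but the foot sits about 10 mm to the left of the wedge's centreline. I'll nudge the right-hand side of the back with the fingers yawed about 5°, so the thin end swings under the middle of the foot.

Call:
apply_moves --deltas '[{"fingers": 0, "delta_pos": [-7, 0, 0], "angular": [0, 0, 0]}, {"fingers": 0, "delta_pos": [-7, 8, 0], "angular": [0, 0, -2]}, {"fingers": 0, "delta_pos": [-7, 16, 0], "angular": [0, 0, -5.5]}, {"fingers": 0, "delta_pos": [-4, 16, 0], "angular": [0, 0, -5.5]}, {"fingers": 0, "delta_pos": [-1, 16, 0], "angular": [0, 0, -5.5]}, {"fingers": 0, "delta_pos": [2, 16, 0], "angular": [0, 0, -5.5]}, {"fingers": 0, "delta_pos": [5, 15, 0], "angular": [0, 0, -5.5]}, {"fingers": 0, "delta_pos": [7, 15, 0], "angular": [0, 0, -5.5]}, {"fingers": 0, "delta_pos": [9, 15, 0], "angular": [0, 0, -5.5]}, {"fingers": 0, "delta_pos": [9, 15, 0], "angular": [0, 0, -5.5]}]'

```text
clock: 11.4
tool_pos: [0.5794, 0.138, 0.0084]
orientation: [180.0, -0.0, -90.9]
force: [-1.1, 0.2, 0.4]
opening: 0.0006
gripper_force: 0.0
```

```bash
cat > wedge.py <<'E'
from h import *
import sys
st(); p=cam('wrist'); im=ctrl.snapshot('wrist'); cv2.imwrite(sys.argv[1],im[:,:,::-1])
m=brown(im)
def edges(r):
    x=np.where(m[r,150:370])[0]+150; return x.min()-.5,x.max()+.5
print({r:edges(r) for r in (60,120,180,225)})
L=[];Rr=[]
for r in range(50,226,5):
    l,q=edges(r)
    for u,S in ((l,L),(q,Rr)):
        z=.015
        for _ in range(5):
            X=ray(p,(u,r),z); K=ray(p,(262,234),.02); z=np.clip(.02-.15*np.linalg.norm((X-K)[:2]),.002,.02)
        S.append(X[:2])
L,Rr=np.array(L),np.array(Rr); M=(L+Rr)/2
print('width',np.median(np.linalg.norm(L-Rr,axis=1)))
f=np.polyfit(M[:,1],M[:,0],1); print('heading',-90-np.degrees(np.arctan(f[0])),'x at foot y=.011:',np.polyval(f,.011),'(foot .587)')
E
python3 wedge.py pics/w5.png
```

```text
11.4 [0.5794 0.138  0.0084] [180.    -0.   -90.94] [-1.11  0.17  0.37] [ 32.2  26.  -23.6   0.  -40.4 -33.1]
{60: (np.float64(192.5), np.float64(290.5)), 120: (np.float64(191.5), np.float64(286.5)), 180: (np.float64(189.5), np.float64(282.5)), 225: (np.float64(188.5), np.float64(279.5))}
width 0.050820763091072946
heading -94.46843417235738 x at foot y=.011: 0.5827855503162658 (foot .587)
```

Call:
apply_moves --deltas '[{"fingers": 0, "delta_pos": [2, 0, 0], "angular": [0, 0, 0]}, {"fingers": 0, "delta_pos": [4, 0, 0], "angular": [0, 0, 0]}, {"fingers": 0, "delta_pos": [5, 0, 0], "angular": [0, 0, 0]}, {"fingers": 0, "delta_pos": [5, 0, 0], "angular": [0, 0, 0]}]'

```text
clock: 11.85
tool_pos: [0.5792, 0.1332, 0.0084]
orientation: [180.0, -0.0, -90.9]
force: [0.5, 0.7, -0.5]
opening: 0.0007
gripper_force: 0.0
```

```bash
python3 wedge.py pics/w6.png
```

```text
11.85 [0.5792 0.1332 0.0084] [ 1.7999e+02 -1.0000e-02 -9.0920e+01] [ 0.53  0.68 -0.52] [ 31.8  25.9 -23.8   0.  -40.3 -32.7]
{60: (np.float64(188.5), np.float64(286.5)), 120: (np.float64(188.5), np.float64(283.5)), 180: (np.float64(188.5), np.float64(281.5)), 225: (np.float64(188.5), np.float64(278.5))}
width 0.05087473046761298
heading -93.20417634913511 x at foot y=.011: 0.5854921332737492 (foot .587)
```

Call:
apply_moves --deltas '[{"fingers": 0, "delta_pos": [-6, 0, 0], "angular": [0, 0, 0]}, {"fingers": 0, "delta_pos": [-6, -6, 0], "angular": [0, 0, 1]}, {"fingers": 0, "delta_pos": [-6, -13, 0], "angular": [0, 0, 2.3]}, {"fingers": 0, "delta_pos": [-3, -13, 0], "angular": [0, 0, 2.3]}, {"fingers": 0, "delta_pos": [0, -13, 0], "angular": [0, 0, 2.3]}, {"fingers": 0, "delta_pos": [2, -13, 0], "angular": [0, 0, 2.3]}, {"fingers": 0, "delta_pos": [4, -13, 0], "angular": [0, 0, 2.3]}, {"fingers": 0, "delta_pos": [6, -13, 0], "angular": [0, 0, 2.3]}, {"fingers": 0, "delta_pos": [6, -13, 0], "angular": [0, 0, 2.3]}]'

```text
clock: 12.8
tool_pos: [0.5921, 0.1269, 0.0084]
orientation: [180.0, -0.0, -93.2]
force: [0.5, 0.8, -0.1]
opening: 0.0008
gripper_force: 0.0
```

Call:
apply_moves --deltas '[{"fingers": 0, "delta_pos": [1.5, 0, 0], "angular": [0, 0, 0]}, {"fingers": 0, "delta_pos": [3, 0, 0], "angular": [0, 0, 0]}, {"fingers": 0, "delta_pos": [3, 0, 0], "angular": [0, 0, 0]}]'

```text
clock: 13.1
tool_pos: [0.592, 0.1241, 0.0084]
orientation: [-180.0, 0.0, -93.2]
force: [-0.1, 0.2, 0.6]
opening: 0.0006
gripper_force: 0.0
```

Call:
apply_moves --deltas '[{"fingers": 0, "delta_pos": [1.5, 0, 0], "angular": [0, 0, 0]}, {"fingers": 0, "delta_pos": [3, 0, 0], "angular": [0, 0, 0]}, {"fingers": 0, "delta_pos": [3, 0, 0], "angular": [0, 0, 0]}]'

```text
clock: 13.4
tool_pos: [0.5918, 0.121, 0.0084]
orientation: [180.0, -0.0, -93.2]
force: [0.1, 0.1, -0.3]
opening: 0.0005
gripper_force: 0.0
```

```bash
python3 wedge.py pics/w7.png
```

```text
13.4 [0.5918 0.121  0.0084] [180.    -0.   -93.22] [ 0.14  0.12 -0.26] [ 30.1  26.6 -22.5   0.  -40.9 -33.3]
{60: (np.float64(303.5), np.float64(305.5)), 120: (np.float64(208.5), np.float64(303.5)), 180: (np.float64(210.5), np.float64(302.5)), 225: (np.float64(211.5), np.float64(301.5))}Traceback (most recent call last):
  File "wedge.py", line 10, in <module>
    l,q=edges(r)
        ~~~~~^^^
  File "wedge.py", line 6, in edges
    x=np.where(m[r,150:370])[0]+150; return x.min()-.5,x.max()+.5
                                            ~~~~~^^
    return umr_minimum(a, axis, None, out, keepdims, initial, where)
ValueError: zero-size array to reduction operation minimum which has no identity
```

Call:
apply_moves --deltas '[{"fingers": 0, "delta_pos": [0.7, 0, 0], "angular": [0, 0, 0]}, {"fingers": 0, "delta_pos": [1.5, 0, 0], "angular": [0, 0, 0]}, {"fingers": 0, "delta_pos": [1.5, 0, 0], "angular": [0, 0, 0]}]'

```text
clock: 13.75
tool_pos: [0.5917, 0.1196, 0.0083]
orientation: [180.0, -0.0, -93.2]
force: [0.3, -0.5, 0.0]
opening: 0.0004
gripper_force: 0.0
```

Call:
apply_moves --deltas '[{"fingers": 0, "delta_pos": [0.7, 0, 0], "angular": [0, 0, 0]}, {"fingers": 0, "delta_pos": [1.5, 0, 0], "angular": [0, 0, 0]}, {"fingers": 0, "delta_pos": [1.5, 0, 0], "angular": [0, 0, 0]}]'

```text
clock: 14.05
tool_pos: [0.5916, 0.1181, 0.0084]
orientation: [180.0, -0.0, -93.2]
force: [0.2, 0.5, 0.5]
opening: 0.0003
gripper_force: 0.0
```

Call:
apply_moves --deltas '[{"fingers": 0, "delta_pos": [0.5, 0, 0], "angular": [0, 0, 0]}, {"fingers": 0, "delta_pos": [1, 0, 0], "angular": [0, 0, 0]}, {"fingers": 0, "delta_pos": [1, 0, 0], "angular": [0, 0, 0]}]'

```text
clock: 14.35
tool_pos: [0.5916, 0.1171, 0.0084]
orientation: [180.0, -0.0, -93.2]
force: [1.8, -0.2, -0.7]
opening: 0.0006
gripper_force: 0.0
```

Call:
apply_moves --deltas '[{"fingers": 0, "delta_pos": [0.5, 0, 0], "angular": [0, 0, 0]}, {"fingers": 0, "delta_pos": [1, 0, 0], "angular": [0, 0, 0]}, {"fingers": 0, "delta_pos": [1, 0, 0], "angular": [0, 0, 0]}]'

```text
clock: 14.65
tool_pos: [0.5916, 0.1162, 0.0084]
orientation: [-180.0, 0.0, -93.2]
force: [1.0, 0.1, 0.2]
opening: 0.0007
gripper_force: 0.0
```

Call:
apply_moves --deltas '[{"fingers": 0, "delta_pos": [0.5, 0, 0], "angular": [0, 0, 0]}, {"fingers": 0, "delta_pos": [1, 0, 0], "angular": [0, 0, 0]}, {"fingers": 0, "delta_pos": [1, 0, 0], "angular": [0, 0, 0]}]'

```text
clock: 14.95
tool_pos: [0.5915, 0.1151, 0.0084]
orientation: [180.0, -0.0, -93.2]
force: [0.2, 0.0, 0.0]
opening: 0.0005
gripper_force: 0.0
```

Call:
apply_moves --deltas '[{"fingers": 0, "delta_pos": [0.5, 0, 0], "angular": [0, 0, 0]}, {"fingers": 0, "delta_pos": [1, 0, 0], "angular": [0, 0, 0]}, {"fingers": 0, "delta_pos": [1, 0, 0], "angular": [0, 0, 0]}]'

```text
clock: 15.25
tool_pos: [0.5915, 0.1141, 0.0084]
orientation: [-180.0, -0.0, -93.2]
force: [0.0, 1.1, 0.5]
opening: 0.0003
gripper_force: 0.0
```

```bash
python3 -c "
from h import *
st(); p=cam('wrist'); im=ctrl.snapshot('wrist'); cv2.imwrite('pics/w8.png',im[:,:,::-1])"
```

```text
15.25 [0.5915 0.1141 0.0084] [-180.     -0.    -93.22] [0.04 1.08 0.49] [ 29.5  26.5 -22.7   0.  -40.8 -32.7]
```

View pics/w8.png

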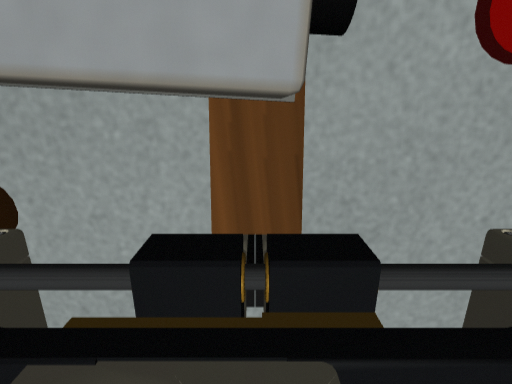

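The wedge is square against the fingers, with edges at 211–302, and enters under the corner, whose lower edge is near (296,98). There's no resistance yet, so I'll continue in small steps.

Call:
apply_moves --deltas '[{"fingers": 0, "delta_pos": [0.5, 0, 0], "angular": [0, 0, 0]}, {"fingers": 0, "delta_pos": [1, 0, 0], "angular": [0, 0, 0]}, {"fingers": 0, "delta_pos": [1, 0, 0], "angular": [0, 0, 0]}]'

```text
clock: 15.6
tool_pos: [0.5914, 0.1131, 0.0084]
orientation: [180.0, -0.0, -93.2]
force: [0.3, 0.2, 0.9]
opening: 0.0006
gripper_force: 0.0
```

Call:
apply_moves --deltas '[{"fingers": 0, "delta_pos": [0.5, 0, 0], "angular": [0, 0, 0]}, {"fingers": 0, "delta_pos": [1, 0, 0], "angular": [0, 0, 0]}, {"fingers": 0, "delta_pos": [1, 0, 0], "angular": [0, 0, 0]}]'

```text
clock: 15.9
tool_pos: [0.5914, 0.1123, 0.0084]
orientation: [-180.0, 0.0, -93.2]
force: [1.2, 1.3, -0.3]
opening: 0.0003
gripper_force: 0.4
```

Call:
apply_moves --deltas '[{"fingers": 0, "delta_pos": [0.5, 0, 0], "angular": [0, 0, 0]}, {"fingers": 0, "delta_pos": [1, 0, 0], "angular": [0, 0, 0]}, {"fingers": 0, "delta_pos": [1, 0, 0], "angular": [0, 0, 0]}]'

```text
clock: 16.2
tool_pos: [0.5915, 0.1115, 0.0084]
orientation: [-180.0, 0.0, -93.2]
force: [-0.4, 2.9, -0.9]
opening: 0.0006
gripper_force: 1.4
```

```bash
python3 -c "
from h import *
st(); p=cam('wrist'); im=ctrl.snapshot('wrist'); p2=p
k=[ray(p,(u,234),.02) for u in (211.5,302)]; print('back',k)
print(ctrl.get_obs()['moment'])"
```

```text
16.2 [0.5915 0.1115 0.0084] [-1.7998e+02  2.0000e-02 -9.3210e+01] [-0.37  2.86 -0.94] [ 29.3  26.4 -22.8  -0.  -40.7 -32.5]
back [array([0.61538864, 0.10104637, 0.02      ]), array([0.5648278 , 0.10390894, 0.02      ])]
[ 1.1899454  -0.08805306 -0.02489634]
```

Contact: the push has risen to about 2.9 N with the tip about 39 mm past the foot edge, in line with the rock travel I measured. I'll go on in fine steps to about 5–6 N.

Call:
apply_moves --deltas '[{"fingers": 0, "delta_pos": [0.5, 0, 0], "angular": [0, 0, 0]}, {"fingers": 0, "delta_pos": [0.5, 0, 0], "angular": [0, 0, 0]}, {"fingers": 0, "delta_pos": [0.5, 0, 0], "angular": [0, 0, 0]}]'

```text
clock: 16.55
tool_pos: [0.5915, 0.111, 0.0085]
orientation: [-180.0, 0.0, -93.2]
force: [-0.2, 5.4, -1.5]
opening: 0.0005
gripper_force: 2.4
```

Call:
apply_moves --deltas '[{"fingers": 0, "delta_pos": [0.5, 0, 0], "angular": [0, 0, 0]}, {"fingers": 0, "delta_pos": [0.5, 0, 0], "angular": [0, 0, 0]}, {"fingers": 0, "delta_pos": [0.5, 0, 0], "angular": [0, 0, 0]}]'

```text
clock: 16.85
tool_pos: [0.5915, 0.1106, 0.0084]
orientation: [-180.0, 0.0, -93.2]
force: [0.3, 5.9, -1.0]
opening: 0.0004
gripper_force: 2.7
```

It's snug at about 5.9 N. I'll back off and lift.

Call:
apply_moves --deltas '[{"fingers": 0, "delta_pos": [-4, 0, 0], "angular": [0, 0, 0]}, {"fingers": 0, "delta_pos": [-15, 0, 0], "angular": [0, 0, 0]}, {"fingers": 0, "delta_pos": [-30, 0, 0], "angular": [0, 0, 0]}, {"fingers": 0, "delta_pos": [-30, 0, -35], "angular": [0, 0, 0]}, {"fingers": 0, "delta_pos": [-30, 0, -80], "angular": [0, 0, 0]}, {"fingers": 0, "delta_pos": [-30, 0, -105], "angular": [0, 0, 0]}, {"fingers": 0, "delta_pos": [-30, 0, -105], "angular": [0, 0, 0]}, {"fingers": 0, "delta_pos": [-30, 0, -105], "angular": [0, 0, 0]}]'

```text
clock: 17.65
tool_pos: [0.593, 0.1411, 0.1139]
orientation: [-179.9, 0.0, -93.2]
force: [-0.5, -0.6, -0.5]
opening: 0.0003
gripper_force: 0.0
```

```bash
python3 -c "
from h import *
st(); print(plan(.584,.013,.108,-51))"
```

```text
17.65 [0.593  0.1411 0.1139] [-1.7995e+02  5.0000e-02 -9.3200e+01] [-0.52 -0.56 -0.5 ] [ 31.7  19.8 -16.3  -0.  -53.9 -34.9]
(array([128.4,   1.8,   5.8]), array([-7.00e-02,  3.00e-02, -4.22e+01]))
```

Call:
apply_moves --deltas '[{"fingers": 0, "delta_pos": [20, 2, 0], "angular": [0, 0, -8]}, {"fingers": 0, "delta_pos": [45, 2, 0], "angular": [0, 0, -16]}, {"fingers": 0, "delta_pos": [75, 2, 0], "angular": [0, 0, -24]}, {"fingers": 0, "delta_pos": [105, 2, 0], "angular": [0, 0, -32]}, {"fingers": 0, "delta_pos": [128, 2, 3], "angular": [0, 0, -40]}, {"fingers": 0, "delta_pos": [128, 2, 6], "angular": [0, 0, -42.2]}, {"fingers": 0, "delta_pos": [128, 2, 20], "angular": [0, 0, -42.2]}, {"fingers": 0, "delta_pos": [128, 2, 32], "angular": [0, 0, -42.2]}, {"fingers": 0, "delta_pos": [128, 2, 38], "angular": [0, 0, -42.2]}, {"fingers": 0, "delta_pos": [128, 2, 38], "angular": [0, 0, -42.2]}]'

```text
clock: 18.65
tool_pos: [0.5827, 0.0125, 0.0736]
orientation: [179.8, 0.1, -51.0]
force: [0.5, 0.1, -0.0]
opening: 0.0001
gripper_force: 0.0
```

Call:
apply_moves --deltas '[{"fingers": 0, "delta_pos": [0, 0, 1], "angular": [0, 0, 0]}, {"fingers": 0, "delta_pos": [0, 0, 2], "angular": [0, 0, 0]}, {"fingers": 0, "delta_pos": [0, 0, 3], "angular": [0, 0, 0]}, {"fingers": 0, "delta_pos": [0, 0, 4], "angular": [0, 0, 0]}, {"fingers": 0, "delta_pos": [0, 0, 4], "angular": [0, 0, 0]}]'

```text
clock: 19.15
tool_pos: [0.5838, 0.0125, 0.0715]
orientation: [-180.0, -0.0, -51.0]
force: [0.2, -0.3, -0.3]
opening: 0.0005
gripper_force: 0.0
```

Call:
apply_moves --deltas '[{"fingers": 0, "delta_pos": [0, 0, 0.7], "angular": [0, 0, 0]}, {"fingers": 0, "delta_pos": [0, 0, 1.5], "angular": [0, 0, 0]}, {"fingers": 0, "delta_pos": [0, 0, 1.5], "angular": [0, 0, 0]}]'

```text
clock: 19.45
tool_pos: [0.5839, 0.0125, 0.0712]
orientation: [-180.0, -0.0, -51.0]
force: [-5.7, 1.0, 12.2]
opening: 0.0006
gripper_force: 5.5
```

Call:
apply_moves --deltas '[{"fingers": 0, "delta_pos": [0, 0, 0.5], "angular": [0, 0, 0]}, {"fingers": 0, "delta_pos": [0, 0, 1], "angular": [0, 0, 0]}, {"fingers": 0, "delta_pos": [0, 0, 1], "angular": [0, 0, 0]}]'

```text
clock: 19.75
tool_pos: [0.5838, 0.0126, 0.0711]
orientation: [-180.0, -0.0, -51.0]
force: [-7.0, 1.3, 18.1]
opening: 0.0001
gripper_force: 9.2
```

At 18 N the tip is still at 71 mm, so the corner no longer gives. I'll release and move away.

Call:
apply_moves --deltas '[{"fingers": 0, "delta_pos": [0, 0, -1], "angular": [0, 0, 0]}, {"fingers": 0, "delta_pos": [0, 0, -2.5], "angular": [0, 0, 0]}, {"fingers": 0, "delta_pos": [0, 0, -5], "angular": [0, 0, 0]}, {"fingers": 0, "delta_pos": [0, 0, -15], "angular": [0, 0, 0]}, {"fingers": 0, "delta_pos": [0, 0, -45], "angular": [0, 0, 0]}, {"fingers": 0, "delta_pos": [0, 0, -90], "angular": [0, 0, 0]}, {"fingers": 0, "delta_pos": [-40, -30, -120], "angular": [0, 0, 0]}, {"fingers": 0, "delta_pos": [-80, -60, -150], "angular": [0, 0, 0]}, {"fingers": 0, "delta_pos": [-120, -90, -150], "angular": [0, 0, 0]}, {"fingers": 0, "delta_pos": [-150, -120, -150], "angular": [0, 0, 0]}]'

```text
clock: 20.75
tool_pos: [0.5824, 0.1994, 0.2216]
orientation: [-179.8, -0.0, -51.0]
force: [1.3, -0.2, -0.8]
opening: 0.0003
gripper_force: 0.0
```

Call:
apply_moves --deltas '[{"fingers": 0, "delta_pos": [-40, -30, 0], "angular": [0, 0, 0]}, {"fingers": 0, "delta_pos": [-80, -60, 0], "angular": [0, 0, 0]}, {"fingers": 0, "delta_pos": [-100, -70, 0], "angular": [0, 0, 0]}, {"fingers": 0, "delta_pos": [-100, -70, 0], "angular": [0, 0, 0]}, {"fingers": 0, "delta_pos": [-100, -70, 0], "angular": [0, 0, 0]}]'

```text
clock: 21.25
tool_pos: [0.5734, 0.3196, 0.2187]
orientation: [180.0, -0.0, -50.9]
force: [-0.0, -0.8, 0.0]
opening: 0.0006
gripper_force: 0.0
```

```bash
python3 -c "
from h import *
st(); im=ctrl.snapshot('top'); a=cv2.resize(im[130:220,180:320,::-1],None,fx=5.5,fy=5.5,interpolation=2); cv2.imwrite('pics/fin.png',a)
p=ctrl.snapshot('side'); cv2.imwrite('pics/fins.png',p[:,:,::-1])"
```

```text
21.25 [0.5734 0.3196 0.2187] [ 1.7997e+02 -1.0000e-02 -5.0950e+01] [-0.01 -0.78  0.  ] [ 46.1  19.1  -2.5   0.  -68.4  -7.1]
```

View pics/fin.png

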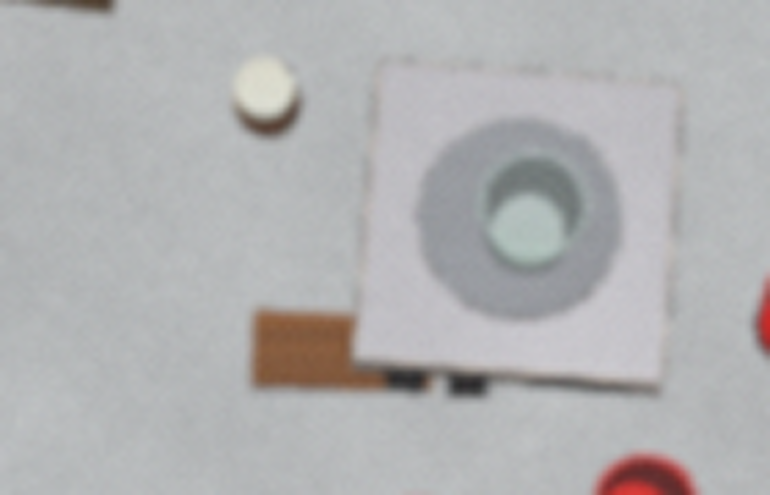

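The final view shows the casing, beaker and jar at the same pixels as before. The wedge is under the corner with its back at (254,350), and the hand is well clear, so I'm handing in.

```bash
python3 -c "
from plant import ctrl
print(ctrl.close_job())"
```

```text
the job is handed in; nothing more can be done
None
```

The job is handed in at about 21 s: the corner rocked about 7 mm and was let back, the wedge went in snug at about 6 N, the corner held at 18 N without giving, and the hand is clear with the stirrer, beaker and jar unmoved in the final top view; the other things I didn't re-check.

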